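Put the filled pearl jars away in the stock tray

TASK

Put the four filled pearl jars that stand about on the table away in the white stock tray: each one upright in the empty front cell of the bin that already holds a jar of its own kind at the back. Keep the jars upright on the way, and leave the two empty jars standing where they are.

Things in the scene. Friction and masses are not known exactly. Their poses are not given: they have to be found in the camera images.
- jar_wide: Filled wide round jar, 60 mm across, 34 mm high, clear sides and a 10 mm high aluminium screw lid (as wide as the jar) with a clear window, dark pearls filling it to the lid. It stands upright and loose on the table. Origin: centre of its underside, z up the jar. Closed, rigid, 30 to 180 g.
- jar_small: Filled small round jar, 34 mm across, 34 mm high, clear sides and a 10 mm high aluminium screw lid (as wide as the jar) with a clear window, dark pearls filling it to the lid. It stands upright and loose on the table. Origin: centre of its underside, z up the jar. Closed, rigid, 30 to 180 g.
- jar_tall: Filled tall round jar, 46 mm across, 68 mm high, clear sides and a 10 mm high aluminium screw lid (as wide as the jar) with a clear window, dark pearls filling it to the lid. It stands upright and loose on the table. Origin: centre of its underside, z up the jar. Closed, rigid, 30 to 180 g.
- jar_square: Filled square jar, 46 x 46 mm, 40 mm high, clear sides and a 10 mm high aluminium screw lid (as wide as the jar) with a clear window, dark pearls filling it to the lid. It stands upright and loose on the table. Origin: centre of its underside, z up the jar; its x and y axes are square to its flat sides. Closed, rigid, 30 to 180 g.
- bin_wide: Light grey bin, fixed in the white tray, wide round jar (filled, loose) in its rear cell. Origin: centre of its empty front cell, on top of its floor; +x to the rear cell, whose jar centre is at x 75 mm; z up. Front cell 80 x 80 mm inside. Bin floor 7 mm above the table, walls and tray rim 15 mm above bin floor. Bin 85 wide, 154 long; four lie side by side 87 mm apart, same yaw, any order.
- bin_small: Light grey bin, fixed in the white tray, small round jar (filled, loose) in its rear cell. Origin: centre of its empty front cell, on top of its floor; +x to the rear cell, whose jar centre is at x 75 mm; z up. Front cell 80 x 80 mm inside. Bin floor 7 mm above the table, walls and tray rim 15 mm above bin floor. Bin 85 wide, 154 long; four lie side by side 87 mm apart, same yaw, any order.
- bin_tall: Light grey bin, fixed in the white tray, tall round jar (filled, loose) in its rear cell. Origin: centre of its empty front cell, on top of its floor; +x to the rear cell, whose jar centre is at x 75 mm; z up. Front cell 80 x 80 mm inside. Bin floor 7 mm above the table, walls and tray rim 15 mm above bin floor. Bin 85 wide, 154 long; four lie side by side 87 mm apart, same yaw, any order.
- bin_square: Light grey bin, fixed in the white tray, square jar (filled, loose) in its rear cell. Origin: centre of its empty front cell, on top of its floor; +x to the rear cell, whose jar centre is at x 75 mm; z up. Front cell 80 x 80 mm inside. Bin floor 7 mm above the table, walls and tray rim 15 mm above bin floor. Bin 85 wide, 154 long; four lie side by side 87 mm apart, same yaw, any order.
- empty_wide: Look-alike: empty wide round jar, same jar as the filled one (60 mm across, 34 mm high, clear sides and a 10 mm high aluminium screw lid (as wide as the jar) with a clear window) but with no pearls: only its clear body and white bottom disc are seen. Loose on the table. Origin: centre of its underside, z up.
- empty_square: Look-alike: empty square jar, same jar as the filled one (46 x 46 mm, 40 mm high, clear sides and a 10 mm high aluminium screw lid (as wide as the jar) with a clear window) but with no pearls. Loose on the table. Origin: centre of its underside, z up; x and y axes square to its flat sides.

How it is judged:
By the outcome, as a careful person would: the job done as asked, in the order asked, and still so for the second after the job is handed in, with the robot touching nothing.
It also fails if it takes over 99 s, if anything falls off the work surface, if the arm or the gripper's body presses on something with over 40 N, if the wrist force passes 120 N, or if a joint passes its speed limit or range.

ROBOT

A 6-joint arm with a two-finger parallel gripper is mounted at the origin on the work surface. World frame = base frame: x ahead of the robot, y to its left, z up, the work surface at z = 0. Lengths are in m, angles in rad, forces in N, time in s.
With the tool pointing down it reaches from about 0.4 to 0.925 m from the base axis. Payload 3.4 kg.
Tool frame: the origin (TCP) lies between the finger pads; the fingertips stand 11 mm ahead of it and the grasp point (between the pads) lies 8 mm behind it; z points along the fingers, y is the line along which they close (so a half turn about z gives the same grasp; the last joint's range is limited). The gripper opens to 85 mm and grips with 20 to 120 N. Pads are 22 mm wide; open, the fingers measure 114 mm over their backs; the gripper's body (76 mm by 85 mm) begins 54 mm behind the grasp point. The pads swing forward as they close: fully open they stand 13 mm farther back than shut.
Start: joints at [1.179, 0.307, 1.506, -0, 1.328, -0.073], TCP at [0.18, 0.546, 0.242] pointing down, gripper open.
Joint ranges: [-3.12, 3.12], [-1.05, 2.28], [0.14, 2.33], [-1.42, 4.57], [0.1, 2.73], [-2.68, 2.68]. Speed limits (rad/s): [2.57, 2.57, 3.14, 3.14, 3.14, 3.14].

INTERFACE

Orientations are given as a unit quaternion [w, x, y, z].
In Python, from plant import manip, camera, camera_params, workorder gives the robot as it stands. The module is installed in compiled form; this text tells all that it offers.
- The arm moves only by the tool move_arm, never from a script. Its argument "motion" is one flat list of numbers, 7 for each row, row after row: the shift along the world's x, y, z in units of 0.2 m (1.0 is 0.2 m), then the turn, a rotation vector about the world's x, y, z in units of 90 degrees (1.0 is 90 degrees), then the opening, from -1 (shut) to 1 (fully open). A call has 1 to 12 rows; each row is the pose to reach, as a shift and turn from the pose commanded when the call began; what a row does not reach only later rows make up. A row lasts 1/8 s, in which the tool goes at most 62.5 mm and 10.7 degrees, less where a joint would pass 70% of its speed; a pose out of reach is approached as far as the arm can. A call with a number of a shift or a turn outside -1 to 1 is refused whole. A call with a gripper value outside its range is refused whole. The fingers move at their own pace and stop on an object; "newtons" is the grip in N (left out, the last holds). Time passes only in rows, so rows that repeat a pose let the fingers close. It gives the time, the measured TCP pose, the force, the opening and the grip force at its end, in the units of the state.
- manip.get_obs(): the state, without advancing time (a new reading comes with each control period).
- camera(name): name is "scene" or "top"; returns (picture, depth): 400x640x3 uint8, red, green, blue; 400x640 float32, m along the optical axis (not along the pixel's ray), 0 where there is no reading.
- camera_params(name): a dict with "vertical_fov" (degrees; the focal length in pixels is half the picture's height over the tangent of half this angle, whatever the lens; pixels are square), "cx", "cy" (the principal point, pixels), "distortion" ([k1, k2, p1, p2, k3] as OpenCV has them; the pictures are not rectified), "R" (3x3) and "t" (3): a world point X has camera coordinates R X + t. Camera axes: x right, y down, z forward; pixel columns grow to the right and rows downward; lengths in m; the calibration is good to about 2 mm. A picture is of the moment at which its call begins. camera_params takes no time and is no camera call.
- workorder.close_job(): hands the job in; it is judged then, once.
The state is a dict: "time": time; "joint_positions": joint angles; "joint_vel": joint speeds; "tau": joint torques, N m; "ee_pos": TCP position; "tcp_rot": TCP orientation; "wrist_force": force on the tool from outside, world axes, zero at the start; "wrist_torque": the same for the moment, N m; "opening": finger opening in m; "gripper_force": force on a finger pad.
Only numpy, scipy, OpenCV 4.12 (cv2) and the standard library are available. Lean on these libraries where they do the work, as an engineer would, in place of code of your own. Each camera call takes 0.05 s, during which the arm holds its last target. There are 200 camera calls.

## Working session

There is one attempt and no reset: what is moved stays moved. The work goes in short steps, Python scripts to look and compute and a tool call to move; the robot and the scene stay as the last step left them, time stands still between calls to the robot, and variables do not carry over. Pictures are saved under pics/ and viewed, at most 14 in all, crops included, and the job is handed in when it is done.

Besides the shell and the picture viewer there is one more tool, called after "Request:" as name(argument=value, ...) on one line, values as JSON. move_arm: Moves the arm, as the interface text tells. Shifts and turns lie within -1 to 1; 1 stands for 0.2 m of shift or 90 degrees of turn. Its arguments: {"type":"object","properties":{"motion":{"type":"array"},"newtons":{"type":"number"}},"required":["motion"]}

```bash
mkdir -p pics; cat > h.py <<'E'
import numpy as np, cv2
from plant import manip, camera, camera_params, workorder
def K(p):
    f=200/np.tan(np.radians(p["vertical_fov"])/2)
    return np.array([[f,0,p["cx"]],[0,f,p["cy"]],[0,0,1]])
def ray(name,uv):
    p=camera_params(name); R=np.array(p["R"]); t=np.array(p["t"])
    n=cv2.undistortPoints(np.float64(uv).reshape(-1,1,2),K(p),np.float64(p["distortion"])).reshape(-1,2)
    d=np.c_[n,np.ones(len(n))]@R
    return -R.T@t,d
def onplane(name,uv,z):
    c,d=ray(name,uv); return c+d*((z-c[2])/d[:,2])[:,None]
E
python3 - <<'E'
from h import *
for n in("top","scene"):
    im,d=camera(n); cv2.imwrite(f"pics/{n}0.png",im[:,:,::-1]); np.savez(f"{n}0.npz",im=im,d=d)
    p=camera_params(n); print(n,p["vertical_fov"],p["distortion"],ray(n,[[320,200]]))
print(manip.get_obs())
E
```

```text
top 57.38551610416114 [0.0274233 0.        0.        0.        0.       ] (array([0.35265791, 0.00555758, 1.03818577]), array([[ 0.19453768, -0.01467419, -0.98105007]]))
scene 56.8041931579002 [-0.04034642  0.          0.          0.          0.        ] (array([ 1.08422393, -0.44614218,  0.58386815]), array([[-0.60709187,  0.50774955, -0.61149937]]))
{'time': 0.1, 'joint_positions': array([ 1.17849716e+00,  3.07475750e-01,  1.50752439e+00, -3.61808086e-05,
        1.32842502e+00, -7.34793313e-02]), 'joint_vel': array([ 0.00024947, -0.00127047, -0.0041653 , -0.00054307,  0.00220079,
       -0.00106295]), 'tau': array([-4.62694043e-04, -4.58530569e+01, -2.52604598e+01, -2.53495982e-04,
        5.61455279e-03, -6.83789111e-06]), 'ee_pos': array([0.18002311, 0.54545373, 0.24149293]), 'tcp_rot': array([-1.94377504e-04,  1.58731262e-01,  9.87321400e-01, -8.95567083e-04]), 'wrist_force': array([-0.36317401, -0.22237411,  0.82017729]), 'wrist_torque': array([-0.01885357, -0.04549367, -0.00342127]), 'gripper_force': 0.0, 'opening': 0.08543647589222846}
```

View pics/top0.png

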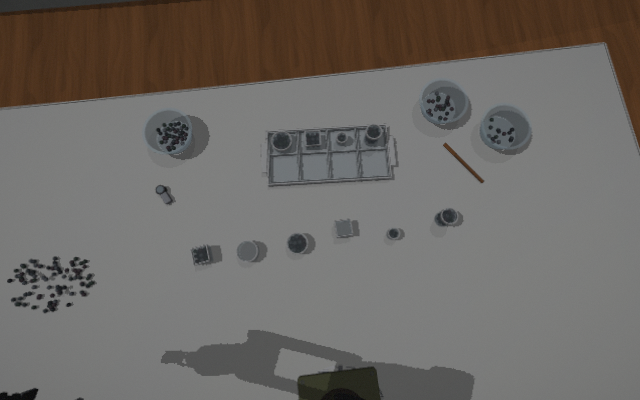

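View pics/scene0.png

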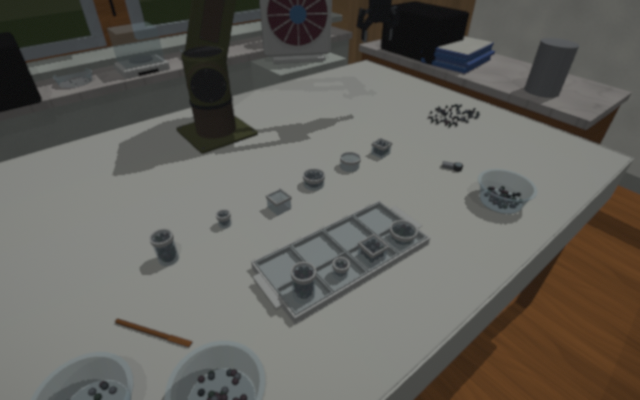

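The top view (up is +x, left is +y) shows this row: filled square (201,255), empty wide (247,251), filled wide (297,243), empty square (344,228), small (394,233), tall (447,216). The rear cells hold wide (283,143), square (313,140), small (342,138) and tall (374,133). The scene view confirms this.

```bash
cat > m.py <<'E'
from h import *
def cloud(n,d):
    p=camera_params(n); v,u=np.mgrid[:400,:640]; uv=np.c_[u.ravel(),v.ravel()]
    c,r=ray(n,uv); X=(c+r*d.reshape(-1,1)).reshape(400,640,3); X[d==0]=np.nan
    return X
S={"square":(201,255,.040),"ewide":(247,251,.034),"wide":(297,243,.034),"esq":(344,228,.040),"small":(394,233,.034),"tall":(447,216,.068),
   "Bwide":(283,143,.041),"Bsquare":(313,140,.047),"Bsmall":(342,138,.041),"Btall":(374,133,.075)}
def tops(files,only=None):
    C={n:cloud(n,f) for n,f in files.items()}
    for k,(u,v,h) in S.items():
        if only and k not in only: continue
        c0=onplane("top",[[u,v]],h)[0]
        for n,X in C.items():
            m=(np.hypot(X[...,0]-c0[0],X[...,1]-c0[1])<.05)&(abs(X[...,2]-h)<.008)
            if k[0]=="B": m&=np.hypot(X[...,0]-c0[0],X[...,1]-c0[1])<.04
            P=X[m].astype(np.float32)
            if len(P)<5: print(k,n,len(P)); continue
            (cx,cy),(w,l),a=cv2.minAreaRect(P[:,:2]*1000); (ex,ey),r=cv2.minEnclosingCircle(P[:,:2]*1000)
            print(k,n,len(P),"rect",np.round([cx,cy,w,l,a],1),"circ",np.round([ex,ey,r],1),"mean",np.round(P.mean(0)*1000,1))
E
python3 - <<'E'
from m import *
D={n:np.load(n+"0.npz")["d"] for n in("top","scene")}
tops(D)
for n in D:
    X=cloud(n,D[n]); print(n,"table z",np.nanmedian(X[300:320,150:250,2] if n=="top" else X[250:300,30:120,2]))
im=np.load("top0.npz")["im"]
a=cv2.resize(im[110:200,250:410],None,fx=5,fy=5,interpolation=cv2.INTER_CUBIC)[:,:,::-1]
cv2.imwrite("pics/tray.png",cv2.convertScaleAbs(a,alpha=1.6))
a=cv2.resize(im[195:275,180:470],None,fx=2.75,fy=2.75,interpolation=cv2.INTER_CUBIC)[:,:,::-1]
cv2.imwrite("pics/row.png",cv2.convertScaleAbs(a,alpha=1.6))
E
```

```text
square top 328 rect [441.2 329.8  48.8  47.1   8. ] circ [440.9 328.8  32.1] mean [441.2 329.7  39.1]
square scene 172 rect [442.9 328.8  46.8  49.8   9.2] circ [442.1 329.6  32.3] mean [445.3 326.   40.3]
ewide top 390 rect [436.8 205.6  57.8  56.5  82.7] circ [437.  206.1  29.7] mean [436.7 205.6  33.3]
ewide scene 239 rect [438.6 202.6  59.2  59.4  19.6] circ [438.8 202.6  31.6] mean [440.4 200.8  34.4]
wide top 381 rect [441.9  65.3  57.4  57.7  84.2] circ [441.8  66.3  29.9] mean [441.5  66.2  33.2]
wide scene 290 rect [442.9  65.8  59.3  60.1  71.4] circ [442.1  65.7  32.5] mean [445.6  63.8  33.9]
esq top 286 rect [467.6 -64.4  45.6  46.    2.3] circ [467.2 -64.4  31.3] mean [467.5 -64.4  38.9]
esq scene 287 rect [469.3 -64.4  47.6  47.2   0.6] circ [469.4 -65.1  32.6] mean [471.2 -66.   39.6]
small top 122 rect [ 437.8 -199.2   31.4   30.6   84. ] circ [ 438.1 -199.3   16.9] mean [ 437.7 -199.1   33. ]
small scene 154 rect [ 439.2 -200.1   33.4   34.4   29.9] circ [ 438.3 -200.8   18.5] mean [ 440.3 -201.3   33.6]
tall top 243 rect [ 464.1 -345.6   43.3   43.6   83.7] circ [ 
[... 375 characters left out ...]
op 252 rect [732.9  -9.4  45.8  46.7  87.4] circ [732.6 -10.6  31.2] mean [732.7  -9.7  46. ]
Bsquare scene 443 rect [734.9 -10.   47.9  47.   86.9] circ [734.7  -9.   31.7] mean [736.6 -11.7  46.6]
Bsmall top 108 rect [726.8 -92.6  31.8  32.4  82. ] circ [727.3 -93.5  17.6] mean [727.3 -93.3  39.9]
Bsmall scene 229 rect [729.3 -93.9  33.4  33.9  74.7] circ [729.2 -93.8  17.5] mean [730.8 -94.9  40.8]
Btall top 209 rect [ 720.7 -180.6   42.8   44.6   83.4] circ [ 721.7 -180.6   23.8] mean [ 720.9 -180.9   73.6]
Btall scene 470 rect [ 723.5 -181.6   43.6   45.9   53.3] circ [ 723.2 -181.7   23.6] mean [ 725.  -182.9   74.7]
top table z 0.0003655555600601268
scene table z 0.0011916139895911115
```

View pics/tray.png

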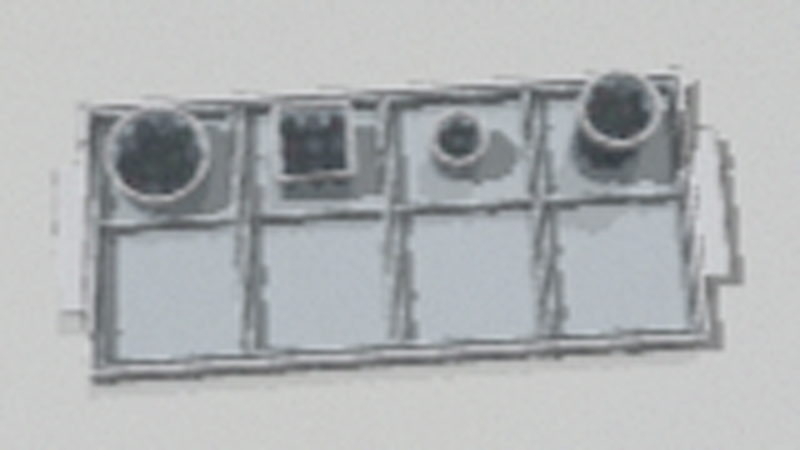

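View pics/row.png

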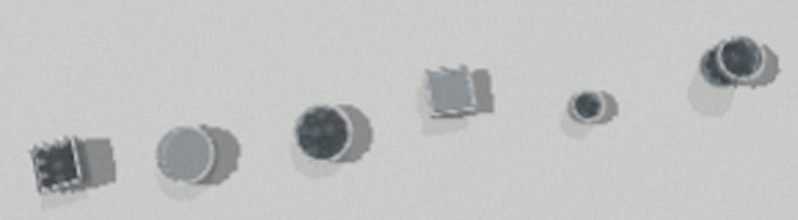

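The depth readings match the given sizes and heights. The rear jars lie 261.6 mm apart end to end (expected 261), which gives a bin yaw of about -3.6°. I'll move towards the square jar first.

Request:
move_arm(motion=[0.95,-0.775,-0.3,0,0,0.3,1,0.95,-0.775,-0.3,0,0,0.3,1,0.95,-0.775,-0.3,0,0,0.3,1,0.95,-0.775,-0.3,0,0,0.3,1,0.95,-0.775,-0.3,0,0,0.3,1,0.95,-0.775,-0.3,0,0,0.3,1], newtons=30)

```text
time: 0.85
ee_pos: [0.3703, 0.3906, 0.1819]
tcp_rot: [-0.001, -0.075, 0.997, -0.0]
wrist_force: [-0.1, -0.1, -0.5]
opening: 0.0855
gripper_force: 0.0
```

```bash
python3 - <<'E'
from m import *
print(manip.get_obs()["ee_pos"],manip.get_obs()["tcp_rot"],manip.get_obs()["time"])
# check front cells: floor patch (z 3..12 mm) vs walls, in bin coordinates
th=np.radians(-3.63); ax=np.array([np.cos(th),np.sin(th)]); ay=np.array([-ax[1],ax[0]])
B={"wide":(664.2,83.9),"square":(658.7,-2.9),"small":(653.2,-89.7),"tall":(647.7,-176.5)}
for n in("top","scene"):
    X=cloud(n,np.load(n+"0.npz")["d"])*1000; X=X[np.isfinite(X[...,0])]
    for k,c in B.items():
        q=X[:,:2]-c; a=q@ax; b=q@ay
        f=(abs(X[:,2]-7)<4)
        A=a[f&(abs(b)<25)&(abs(a)<48)]; Bb=b[f&(abs(a)<25)&(abs(b)<48)]
        print(n,k,np.round([*np.percentile(A,[1,99]),*np.percentile(Bb,[1,99])],1))
E
```

```text
[0.37031103 0.39058039 0.18187757] [-6.85994363e-04 -7.50360546e-02  9.97180580e-01 -1.04055088e-04] 0.85
top wide [-37.1  47.4 -44.1  38.5]
top square [-36.   40.4 -44.5  43.4]
top small [-36.2  41.3 -45.   47.2]
top tall [-36.5  41.7 -40.1  47.4]
scene wide [-42.2  46.9 -47.2  40.2]
scene square [-40.8  43.8 -47.2  40.3]
scene small [-40.6  47.  -47.   40. ]
scene tall [-40.7  45.5 -34.8  39.1]
```

Request:
move_arm(motion=[0.36,-0.305,-0.1,0,0,0,1,0.36,-0.305,-0.1,0,0,0,1,0.36,-0.305,-0.3,0,0,0,1,0.36,-0.305,-0.5,0,0,0,1,0.36,-0.305,-0.68,0,0,0,1,0.36,-0.305,-0.765,0,0,0,1,0.36,-0.305,-0.765,0,0,0,1,0.36,-0.305,-0.765,0,0,0,-1,0.36,-0.305,-0.765,0,0,0,-1,0.36,-0.305,-0.765,0,0,0,-1,0.36,-0.305,-0.765,0,0,0,-1,0.36,-0.305,-0.765,0,0,0,-1], newtons=30)

```text
time: 2.35
ee_pos: [0.443, 0.3308, 0.0307]
tcp_rot: [0.001, -0.076, 0.997, 0.001]
wrist_force: [-1.6, 0.6, 6.2]
opening: 0.0453
gripper_force: 32.4
```

Request:
move_arm(motion=[0,0,0.1,0,0,0,-1,0,0,0.3,0,0,0,-1,0,0,0.5,0,0,0,-1,0.11,-0.17,0.5,0,0,0,-1,0.25,-0.39,0.5,0,0,-0.05,-1,0.39,-0.61,0.5,0,0,-0.1,-1,0.53,-0.83,0.5,0,0,-0.135,-1,0.64,-1,0.5,0,0,-0.135,-1,0.64,-1,0.5,0,0,-0.135,-1])

```text
time: 3.48
ee_pos: [0.5721, 0.1273, 0.1295]
tcp_rot: [0.001, 0.032, 0.999, -0.0]
wrist_force: [-0.4, -0.0, -0.6]
opening: 0.0453
gripper_force: 31.5
```

```bash
python3 - <<'E'
from h import *
n="scene"; im,d=camera(n); cv2.imwrite("pics/s1.png",cv2.convertScaleAbs(im[:,:,::-1],alpha=1.6)); print(manip.get_obs()["ee_pos"],manip.get_obs()["wrist_force"])
E
```

```text
[0.57069486 0.12866543 0.12928574] [-0.9951642   0.50233752 -1.44177805]
```

View pics/s1.png

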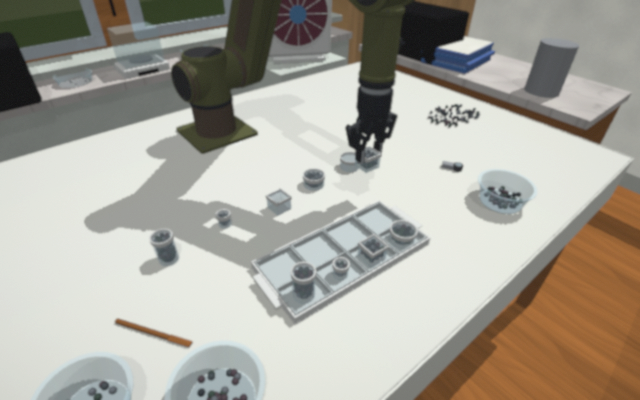

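The scene picture shows the square jar held upright in the gripper at (371,157), with the tray and other jars undisturbed. Next I'll place it.

Request:
move_arm(motion=[0.11,-0.165,0,0,0,0,-1,0.25,-0.375,0,0,0,0,-1,0.38,-0.57,0,0,0,0,-1,0.442,-0.662,-0.05,0,0,0,-1,0.442,-0.662,-0.2,0,0,0,-1,0.442,-0.662,-0.33,0,0,0,-1,0.442,-0.662,-0.42,0,0,0,-1,0.442,-0.662,-0.45,0,0,0,-1,0.442,-0.662,-0.45,0,0,0,-1,0.442,-0.662,-0.45,0,0,0,0.5,0.442,-0.662,-0.45,0,0,0,0.5,0.442,-0.662,-0.45,0,0,0,0.5])

```text
time: 5.03
ee_pos: [0.659, -0.0024, 0.0399]
tcp_rot: [0.001, 0.03, 1.0, -0.0]
wrist_force: [0.8, 0.5, -0.9]
opening: 0.0639
gripper_force: 0.0
```

Request:
move_arm(motion=[0,0,0.15,0,0,0,0.5,0,0,0.4,0,0,0,0.5,-0.1,0.03,0.55,0,0,0,0.5,-0.4,0.13,0.55,0,0,0,1,-0.7,0.23,0.55,0,0,0,1,-1,0.3375,0.55,0,0,0,1,-1,0.3375,0.4,0,0,0,1,-1,0.3375,0.4,0,0,0,1])

```text
time: 6.02
ee_pos: [0.4566, 0.0653, 0.1187]
tcp_rot: [-0.001, 0.029, 1.0, -0.0]
wrist_force: [0.3, 0.2, 0.4]
opening: 0.0857
gripper_force: 0.0
```

Request:
move_arm(motion=[-0.082,0,-0.1,0,0,0,1,-0.082,0,-0.25,0,0,0,1,-0.082,0,-0.38,0,0,0,1,-0.082,0,-0.4575,0,0,0,1,-0.082,0,-0.4575,0,0,0,1,-0.082,0,-0.4575,0,0,0,-1,-0.082,0,-0.4575,0,0,0,-1,-0.082,0,-0.4575,0,0,0,-1,-0.082,0,-0.4575,0,0,0,-1,-0.082,0,-0.4575,0,0,0,-1], newtons=30)

```text
time: 7.28
ee_pos: [0.4437, 0.0651, 0.029]
tcp_rot: [0.002, 0.03, 1.0, 0.0]
wrist_force: [-0.2, -0.7, 7.5]
opening: 0.0586
gripper_force: 31.8
```

Request:
move_arm(motion=[0,0,0.1,0,0,0,-1,0,0,0.25,0,0,0,-1,0.05,0,0.4,0,0,0,-1,0.22,0.02,0.4,0,0,0,-1,0.42,0.04,0.4,0,0,0,-1,0.62,0.06,0.4,0,0,0,-1,0.8,0.08,0.4,0,0,0,-1,0.95,0.09,0.4,0,0,0,-1,1,0.09,0.4,0,0,0,-1,1,0.09,0.4,0,0,0,-1])

```text
time: 8.52
ee_pos: [0.6416, 0.083, 0.1075]
tcp_rot: [-0.001, 0.03, 1.0, -0.0]
wrist_force: [-0.4, -0.3, -1.3]
opening: 0.0588
gripper_force: 33.4
```

Request:
move_arm(motion=[0.06,0,0,0,0,0,-1,0.11,0,-0.05,0,0,0,-1,0.11,0,-0.17,0,0,0,-1,0.11,0,-0.28,0,0,0,-1,0.11,0,-0.33,0,0,0,-1,0.11,0,-0.35,0,0,0,-1,0.11,0,-0.35,0,0,0,-1,0.11,0,-0.35,0,0,0,0.8,0.11,0,-0.35,0,0,0,0.8,0.11,0,-0.35,0,0,0,0.8])

```text
time: 9.78
ee_pos: [0.6647, 0.0832, 0.0385]
tcp_rot: [0.001, 0.03, 1.0, 0.0]
wrist_force: [0.1, -0.2, 0.7]
opening: 0.0769
gripper_force: 0.0
```

Request:
move_arm(motion=[0,0,0.15,0,0,0,0.8,0,0,0.4,0,0,0,0.8,-0.1,-0.1,0.55,0,0,0,0.8,-0.3,-0.33,0.55,0,0,0,0.8,-0.5,-0.55,0.55,0,0,0,0.8,-0.7,-0.77,0.55,0,0,0,0.8,-0.9,-1,0.55,0,0,0,0.8])

```text
time: 10.65
ee_pos: [0.4831, -0.118, 0.1483]
tcp_rot: [0.001, 0.029, 1.0, -0.0]
wrist_force: [1.6, -0.8, 0.2]
opening: 0.0766
gripper_force: 0.0
```

```bash
python3 - <<'E'
from m import *
D={}
for n in("top","scene"):
    im,D[n]=camera(n)
tops(D,["small","tall","esq","ewide","Btall"])
for k,c in {"square":(658.7,-2.9,47),"wide":(664.2,83.9,41)}.items():
    for n in D:
        X=cloud(n,D[n])*1000; m=(np.hypot(X[...,0]-c[0],X[...,1]-c[1])<42)&(abs(X[...,2]-c[2])<6); P=np.float32(X[m])
        print(k,n,len(P),*(np.round(cv2.minAreaRect(P[:,:2]),1) if 0 else cv2.minAreaRect(P[:,:2])) if len(P)>4 else "")
print(manip.get_obs()["ee_pos"])
E
```

```text
ewide top 388 rect [436.8 205.1  57.7  56.4  83.6] circ [436.7 205.9  29.9] mean [436.7 205.8  33.2]
ewide scene 235 rect [439.  202.7  57.6  62.   47.6] circ [437.  200.4  32.8] mean [440.3 200.8  34.4]
esq top 172 rect [467.1 -57.8  45.6  33.5   0.7] circ [467.9 -58.5  26.6] mean [469.3 -55.7  38.7]
esq scene 289 rect [467.9 -64.7  52.   47.2   1.3] circ [469.3 -65.1  33.3] mean [471.4 -66.1  39.7]
small top 119 rect [ 438.  -199.    31.    30.7   83.5] circ [ 437.7 -199.6   16.7] mean [ 437.8 -199.2   32.7]
small scene 156 rect [ 439.3 -201.    33.6   33.8   58.6] circ [ 437.7 -200.7   18.7] mean [ 440.7 -201.2   33.6]
tall top 187 rect [ 462.9 -351.1   32.1   44.    77.3] circ [ 463.3 -346.8   22.7] mean [ 463.3 -350.4   66.7]
tall scene 357 rect [ 465.1 -347.1   43.8   48.    69.2] circ [ 465.  -347.4   24.3] mean [ 467.5 -348.6   67. ]
Btall top 209 rect [ 720.7 -180.4   42.7   43.8   82. ] circ [ 722.3 -181.5   23.9] mean [ 721.  -180.8   74. ]
Btall scene 470 rect [ 723.  -181.6   43.7   46.9   51.4] circ [ 722.2 -181.9   23.9] mean [ 725.  -182.9   74.6]Traceback (most recent call last):
  File "<stdin>", line 9, in <module>
cv2.error: OpenCV(4.12.0) /io/opencv/modules/imgproc/src/convhull.cpp:143: error: (-215:Assertion failed) total >= 0 && (depth == CV_32F || depth == CV_32S) in function 'convexHull'
```

Request:
move_arm(motion=[-0.1,-0.19,0,0,0,0,0.8,-0.23,-0.417,-0.05,0,0,0,0.8,-0.23,-0.417,-0.25,0,0,0,0.8,-0.23,-0.417,-0.45,0,0,0,0.8,-0.23,-0.417,-0.56,0,0,0,0.8,-0.23,-0.417,-0.6,0,0,0,0.8,-0.23,-0.417,-0.6,0,0,0,-1,-0.23,-0.417,-0.6,0,0,0,-1,-0.23,-0.417,-0.6,0,0,0,-1,-0.23,-0.417,-0.6,0,0,0,-1,-0.23,-0.417,-0.6,0,0,0,-1,-0.23,-0.417,-0.6,0,0,0,-1], newtons=30)

```text
time: 12.25
ee_pos: [0.4392, -0.2006, 0.029]
tcp_rot: [0.001, 0.03, 1.0, -0.001]
wrist_force: [1.1, 0.8, 6.4]
opening: 0.0329
gripper_force: 29.9
```

```bash
cat > chk.py <<'E'
from m import *
T={"wide":(664.2,83.9,41),"square":(658.7,-2.9,47),"small":(653.2,-89.7,41),"tall":(647.7,-176.5,75)}
for n in("top","scene"):
    im,d=camera(n); X=cloud(n,d)*1000
    for k,c in T.items():
        m=(np.hypot(X[...,0]-c[0],X[...,1]-c[1])<42)&(abs(X[...,2]-c[2])<6); P=np.ascontiguousarray(X[m][:,:2],np.float32)
        if len(P)>4: r=cv2.minAreaRect(P); print(k,n,len(P),np.round([*r[0],*r[1],r[2]],1),"want",c, "z",X[m][:,2].mean().round(1))
E
python3 chk.py
```

```text
wide top 341 [661.5  83.6  57.4  58.5  83.2] want (664.2, 83.9, 41) z 40.1
square top 257 [656.5  -1.7  45.5  46.8  85. ] want (658.7, -2.9, 47) z 46.1
wide scene 403 [663.6  83.6  58.5  61.1  31.2] want (664.2, 83.9, 41) z 41.3
square scene 359 [659.1  -1.5  48.2  47.8  86.9] want (658.7, -2.9, 47) z 47.1
```

Both placed jars sit within 2–3 mm of their targets at the right height. I'll carry on with the small jar.

Request:
move_arm(motion=[0,0,0.1,0,0,0,-1,0,0,0.25,0,0,0,-1,0.05,0.02,0.4,0,0,0,-1,0.22,0.11,0.4,0,0,0,-1,0.41,0.21,0.4,0,0,0,-1,0.6,0.31,0.4,0,0,0,-1,0.8,0.42,0.4,0,0,0,-1,0.95,0.5,0.4,0,0,0,-1,1,0.55,0.4,0,0,0,-1,1,0.55,0.4,0,0,0,-1])

```text
time: 13.6
ee_pos: [0.6377, -0.0897, 0.1076]
tcp_rot: [-0.001, 0.029, 1.0, -0.0]
wrist_force: [-1.0, 0.6, 0.2]
opening: 0.0328
gripper_force: 29.9
```

Request:
move_arm(motion=[0.04,0,0,0,0,0,-1,0.075,0,-0.05,0,0,0,-1,0.075,0,-0.17,0,0,0,-1,0.075,0,-0.28,0,0,0,-1,0.075,0,-0.33,0,0,0,-1,0.075,0,-0.35,0,0,0,-1,0.075,0,-0.35,0,0,0,-1,0.075,0,-0.35,0,0,0,0.2,0.075,0,-0.35,0,0,0,0.2,0.075,0,-0.35,0,0,0,0.2])

```text
time: 14.85
ee_pos: [0.6536, -0.0903, 0.0383]
tcp_rot: [0.0, 0.03, 1.0, -0.0]
wrist_force: [-0.3, 0.5, 0.5]
opening: 0.0516
gripper_force: 0.0
```

Request:
move_arm(motion=[0,0,0.15,0,0,0,0.2,0,0,0.4,0,0,0,0.2,-0.1,-0.12,0.6,0,0,0,0.5,-0.27,-0.35,0.6,0,0,0,1,-0.43,-0.57,0.6,0,0,0,1,-0.6,-0.79,0.6,0,0,0,1,-0.75,-1,0.6,0,0,0,1])

```text
time: 15.72
ee_pos: [0.502, -0.2915, 0.1582]
tcp_rot: [0.0, 0.03, 1.0, -0.0]
wrist_force: [0.8, 0.2, -0.5]
opening: 0.0851
gripper_force: 0.0
```

Request:
move_arm(motion=[-0.1,-0.14,0,0,0,0,1,-0.193,-0.286,0,0,0,0,1,-0.193,-0.286,-0.15,0,0,0,1,-0.193,-0.286,-0.35,0,0,0,1,-0.193,-0.286,-0.5,0,0,0,1,-0.193,-0.286,-0.535,0,0,0,1,-0.193,-0.286,-0.535,0,0,0,-1,-0.193,-0.286,-0.535,0,0,0,-1,-0.193,-0.286,-0.535,0,0,0,-1,-0.193,-0.286,-0.535,0,0,0,-1,-0.193,-0.286,-0.535,0,0,0,-1], newtons=30)

```text
time: 17.1
ee_pos: [0.4657, -0.3483, 0.0524]
tcp_rot: [0.001, 0.03, 1.0, -0.001]
wrist_force: [-0.2, 0.0, 6.7]
opening: 0.0451
gripper_force: 31.2
```

Request:
move_arm(motion=[0,0,0.1,0,0,0,-1,0,0,0.25,0,0,0,-1,0.03,0.02,0.4,0,0,0,-1,0.17,0.15,0.4,0,0,0,-1,0.33,0.3,0.4,0,0,0,-1,0.49,0.45,0.4,0,0,0,-1,0.65,0.6,0.4,0,0,0,-1,0.8,0.74,0.4,0,0,0,-1,0.89,0.83,0.4,0,0,0,-1,0.915,0.853,0.4,0,0,0,-1,0.915,0.853,0.4,0,0,0,-1])

```text
time: 18.48
ee_pos: [0.647, -0.1772, 0.1306]
tcp_rot: [-0.001, 0.03, 1.0, -0.0]
wrist_force: [-0.8, -0.7, -0.8]
opening: 0.0449
gripper_force: 31.2
```

Request:
move_arm(motion=[0,0,-0.1,0,0,0,-1,0,0,-0.2,0,0,0,-1,0,0,-0.28,0,0,0,-1,0,0,-0.33,0,0,0,-1,0,0,-0.35,0,0,0,-1,0,0,-0.35,0,0,0,-1,0,0,-0.35,0,0,0,0.5,0,0,-0.35,0,0,0,0.5,0,0,-0.35,0,0,0,0.5])

```text
time: 19.6
ee_pos: [0.648, -0.1769, 0.0614]
tcp_rot: [0.0, 0.03, 1.0, -0.0]
wrist_force: [-0.0, -0.4, 0.0]
opening: 0.0639
gripper_force: 0.0
```

Request:
move_arm(motion=[0,0,0.15,0,0,0,0.5,0,0,0.4,0,0,0,0.5,0,0,0.65,0,0,0,0.5,-0.3,0,0.7,0,0,0,0.5,-0.6,0,0.7,0,0,0,0.5,-0.9,0,0.7,0,0,0,0.5,-0.9,0,0.7,0,0,0,0.5])

```text
time: 20.48
ee_pos: [0.4613, -0.1751, 0.2003]
tcp_rot: [-0.003, 0.031, 1.0, 0.001]
wrist_force: [-0.1, -0.4, 0.3]
opening: 0.0641
gripper_force: 0.0
```

```bash
python3 chk.py; python3 - <<'E'
from h import *
im,d=camera("scene"); cv2.imwrite("pics/s2.png",cv2.convertScaleAbs(im[:,:,::-1],alpha=1.6))
E
```

```text
wide top 343 [661.5  83.4  56.9  58.3  84.7] want (664.2, 83.9, 41) z 40.1
square top 261 [657.   -1.4  45.9  46.9  87.2] want (658.7, -2.9, 47) z 45.8
small top 112 [650.6 -91.3  31.3  32.2  83.1] want (653.2, -89.7, 41) z 40.1
tall top 216 [ 645.  -176.2   45.    44.5    9.3] want (647.7, -176.5, 75) z 73.9
wide scene 404 [663.5  82.7  58.   60.9  45.5] want (664.2, 83.9, 41) z 41.3
square scene 361 [658.7  -2.3  47.5  48.5  85.4] want (658.7, -2.9, 47) z 47.0
small scene 190 [653.1 -90.6  31.6  34.6  50.6] want (653.2, -89.7, 41) z 41.1
tall scene 377 [ 646.1 -177.5   44.5   46.6   54.1] want (647.7, -176.5, 75) z 75.1
```

View pics/s2.png

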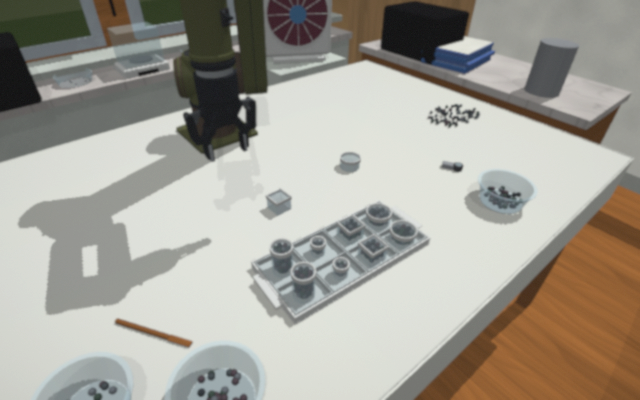

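The picture shows all four filled jars upright in the front cells, at (281,252), (318,244), (350,226) and (378,213), each in front of its own kind. The empty jars still stand at (279,200) and (349,160), and the gripper is clear.

```bash
python3 -c "
from plant import workorder
print(workorder.close_job())"
```

```text
the job is handed in; nothing more can be done
None
```

The four filled jars stand upright in the front cells of their own bins, measured within about 3 mm of the cell centres; the two empty jars were left where they stood, and the job was handed in at about 21 s.

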